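# Seat the backing disc in the hooping station and close its keeper

### The arm

A 7-joint arm with a two-finger parallel gripper is mounted at the origin on the work surface. World frame = base frame: x ahead of the robot, y to its left, z up, the work surface at z = 0. Lengths are in m, angles in rad, forces in N, time in s.
With the tool pointing down it reaches from about 0.425 to 0.95 m from the base axis. Payload 4.7 kg.
Tool frame: the origin (TCP) lies between the finger pads; the fingertips stand env.tcp_to_tips ahead of it and the grasp point (between the pads) lies 8 mm behind it (env.tcp_to_tips is the distance from the TCP to the fingertips, in m); z points along the fingers, y is the line along which they close (so a half turn about z gives the same grasp; the last joint's range is limited). The gripper opens to 87 mm and grips with 3 to 60 N. Pads are 19 mm wide; open, the fingers measure 117 mm over their backs; the gripper's body (75 mm by 190 mm) begins 51 mm behind the grasp point.
Start: joints at [-1.157, 0.469, -0.049, 1.532, 0.024, 1.141, -0.082], TCP at [0.289, 0.61, 0.234] pointing down, gripper open.
Joint ranges: [-2.59, 2.59], [-0.33, 1.99], [-1.39, 1.29], [0.1, 2.45], [-1.04, 4.18], [0.21, 1.99], [-2.66, 2.66]. Speed limits (rad/s): [2.57, 2.57, 3.14, 3.14, 3.14, 3.14, 3.14].

### API

Orientations are given as a unit quaternion [w, x, y, z].
In Python, from plant import env gives the robot as it stands.
- The arm moves only by the shell command python3 -m jog 'ROWS' [FORCE]. ROWS is a JSON list of rows, 1 to 8 of them, each written [opening, [dx, dy, dz], turn]: the opening from 0.0 (shut) to 1.0 (fully open), then dx, dy, dz in a scale on which 1.0 is 1 m, then a turn about the tool's z in parts of the range, where 1.0 means pi rad; each row is the pose to reach, as a shift and turn from the pose commanded when the command began, along the tool's axes at that moment; what a row does not reach only later rows make up. A row lasts 1/10 s, in which the tool goes at most 0.05 m and 0.15 rad, less where a joint would pass 70% of its speed; a pose out of reach is approached as far as the arm can. The fingers move at their own pace and stop on an object; FORCE is the grip in N (left out, the last holds). Time passes only in rows, so rows that do not move let the fingers close. It prints the time, the measured TCP pose, the force, the opening and the grip force at its end. Shift and turn numbers lie between -1 and 1, and a call with a number outside is refused. Input that does not fit is refused with a message, and nothing moves.
- env.read_state(): the state, without advancing time (a new reading comes with each control period).
- env.grab_frame(name): name is "scene" or "top"; returns a dict with "color" (400x640x3 uint8, red, green, blue), "fx", "fy", "cx", "cy" (pixels), "R" (3x3) and "t" (3): a world point X has camera coordinates R X + t. Camera axes: x right, y down, z forward; pixel columns grow to the right and rows downward; lengths in m; the calibration is good to about 2 mm. A picture is of the moment at which its call begins. There is no depth.
- env.sign_off(): hands the job in; it is judged then, once.
Trained networks look in the newest picture that a camera, given by its name, has taken for a name from the list of things; names that differ only in an ending like _2 or _b are one class to them, and where a whole thing is asked for, a point or a joint stands for the part that bears it (a point fixed in the world has none). Each returns a list of dicts, best first, with "score" (0 to 1); they miss things now and then, are a little off and sometimes report something else, mostly with a low value. They report only what shows in the picture. A call takes as long as a camera call. They do not tell look-alikes from the thing itself.
- env.search_frame(target, camera): "location" ([x, y, z] in m, in world coordinates, good to about 4 mm: the middle of the surface that is visible of it).
- env.landmark_of(target, camera): "location" ([x, y, z] in m, in world coordinates, good to about 4 mm: a listed point, or the origin of a listed thing).
The state is a dict: "time_s": time; "joints": joint angles; "joint_velocities": joint speeds; "joint_efforts": joint torques, N m; "eef_pos": TCP position; "eef_rot": TCP orientation; "force": force on the tool from outside, world axes, zero at the start; "ft_torque": the same for the moment, N m; "gripper_width": opening from 0.0 (shut) to 1.0 (fully open); "grip_force": force on a finger pad.
Only numpy, scipy, OpenCV 4.12 (cv2) and the standard library are available. Lean on these libraries where they do the work, as an engineer would, in place of code of your own. Each camera call takes 0.05 s, during which the arm holds its last target. There are 200 camera calls.

### The job

Set up the hooping station: with the fingertips, push the loose metal disc along the white board until it drops flat into the round pocket, then push the keeper arm by its upright pin around until it is against its stop, over the disc's edge. Only push, do not pick up or tip the disc, and leave the spool, the thread cone and the pin jar where they are.

Things in the scene. Friction and masses are not known exactly. Their poses are not given: they have to be found in the camera images.
- station: White hooping-station board, fixed to the table: 240 mm (its x) by 370 mm (its y), 14 mm thick. Origin at the centre of its underside on the table; its z is up; its top face is 14 mm above the origin. A steel stop pin 10 mm across and 10 mm tall stands on the top face 19 mm to +x and 13.5 mm to -y of the origin.
- pocket (a point): Centre of the mouth of the round pocket in the board, level with the board's top face, 35 mm to -x of the board's origin; same axes as the board. The pocket is 68 mm across and 8 mm deep with a flat floor lined in grey felt and a small bevel at its rim.
- disc: Loose flat aluminium disc, 64 mm across, 8 mm thick, about 0.1 kg, lying on the board 80 to 130 mm from the pocket's centre, on the pocket's left (+y) or right (-y) side. Origin at the centre of its underside, z up. Stays where pushed; its leading edge dips first and its rear edge can hang on the rim until it is pushed fully over. Seated, its top is flush with the board.
- keeper (a joint): Angle (rad) of the blue keeper arm about its upright pivot, anticlockwise from above: 0 = pointing to the board's +y (parked), 1.57 = against its stop, pointing to the board's -x. Starts at 0 to 0.3; light friction, stays where left. Arm 16 mm wide, 60 mm long from the pivot, 2 to 8 mm above the board's top: it clears a seated disc, not one lying on the board.
- keeper_pivot (a point): The keeper's pivot axis, at the board's top face, 80 mm to +x of the pocket's centre (axes of the board). The pivot boss is 24 mm across and 14 mm tall.
- keeper_pin (a point): Top of the upright round pin on the keeper arm, 44 mm from the pivot; the pin is 12 mm across and rises from the arm to 34 mm above the board's top face.
- spool: Small thread spool standing on the board on the other side of the pocket from the disc, 34 mm across, 42 mm tall; origin at the centre of its underside. To be left alone.
- cone: Green thread cone standing on the table beside the board at +y, 60 mm across, 74 mm tall; origin at the centre of its underside. To be left alone.
- pin_jar: Clear jar with a steel cap standing on the table beside the board at -y, 52 mm across, 62 mm tall; origin at the centre of its underside. To be left alone.
There are look-alikes about, which are no part of the job. Several things have the shape of the disc; the one meant has the colours described above.

How it is judged:
On the way, in this order (a step that is already met when the one before it is completed fails the run):
1. the disc lies flat in the pocket (horizontal distance between disc and pocket below 0.004 m and z of disc in the frame of pocket below -0.0065 m and angle between disc's own z axis and vertical below 0.05 rad), for 0.2 s.
2. the keeper is swung to its stop over the disc's edge (value of joint keeper above 1.4 rad), for 0.2 s.
At the end, for the whole second after the job is handed in: The disc lies flat (within 0.05 rad) on the floor of the pocket (its underside at least 6.5 mm below the board's top face, centre within 4 mm of the pocket's), at rest, and the keeper stands at more than 1.4 rad (all of step 1 and linear speed of disc below 0.02 m/s and value of joint keeper above 1.4 rad); the robot touches nothing.
It fails at once if the disc is lifted off the board (more than 6 mm) (z of disc in the frame of pocket above 0.006 m).
It fails at once if the disc is tipped up (angle between disc's own z axis and vertical above 0.5 rad).
It fails at once if the spool is disturbed (moved more than 15 mm or tipped) (distance of spool from where it was at the start of the episode above 0.015 m or angle between spool's own z axis and vertical above 0.4 rad).
It fails at once if the thread cone is disturbed (moved more than 15 mm or tipped) (distance of cone from where it was at the start of the episode above 0.015 m or angle between cone's own z axis and vertical above 0.4 rad).
It fails at once if the pin jar is disturbed (moved more than 15 mm or tipped) (distance of pin_jar from where it was at the start of the episode above 0.015 m or angle between pin_jar's own z axis and vertical above 0.4 rad).
It also fails if it takes over 54 s, if anything falls off the work surface, if the arm or the gripper's body presses on something with over 40 N, if the wrist force passes 120 N, or if a joint passes its speed limit or range.

## Working session

There is one attempt and no reset: what is moved stays moved. The work goes in short steps, Python scripts to look and compute and a shell command to move; the robot and the scene stay as the last step left them, time stands still between calls to the robot, and variables do not carry over. Pictures are saved under pics/ and viewed, at most 10 in all, crops included, and the job is handed in when it is done.

```bash
mkdir -p pics; python3 - <<'E'
from plant import env
import cv2
for c in ("top","scene"):
    f=env.grab_frame(c); cv2.imwrite(f"pics/{c}0.png",f["color"][:,:,::-1])
    for n in ("station","pocket","disc","keeper_pivot","keeper_pin","spool","cone","pin_jar"):
        print(c,n,[(round(d["score"],2),[round(float(v),3) for v in d["location"]]) for d in env.landmark_of(n,c)][:4])
s=env.read_state();print(s["time_s"],s["eef_pos"],s["eef_rot"],env.tcp_to_tips,s["gripper_width"])
E
```

```text
top station [(0.82, [0.603, 0.027, -0.001])]
top pocket [(0.67, [0.573, 0.022, 0.011])]
top disc [(0.92, [0.567, -0.087, 0.012]), (0.76, [0.558, -0.329, -0.001]), (0.75, [0.366, -0.048, 0.004]), (0.74, [0.347, -0.165, -0.004])]
top keeper_pivot [(0.93, [0.647, 0.042, 0.012])]
top keeper_pin [(0.56, [0.632, 0.073, 0.048])]
top spool [(0.62, [0.511, 0.1, 0.014])]
top cone [(0.6, [0.55, 0.272, 0.0])]
top pin_jar [(0.89, [0.676, -0.235, 0.003])]
scene station [(0.84, [0.606, 0.029, 0.001])]
scene pocket [(0.62, [0.573, 0.014, 0.013])]
scene disc [(0.98, [0.497, -0.25, 0.001]), (0.98, [0.346, -0.158, 0.002]), (0.92, [0.565, -0.085, 0.016]), (0.71, [0.563, -0.327, -0.001])]
scene keeper_pivot [(0.74, [0.547, 0.275, -0.0]), (0.63, [0.65, 0.035, 0.012])]
scene keeper_pin [(0.73, [0.638, 0.074, 0.049])]
scene spool [(0.58, [0.507, 0.103, 0.015])]
scene cone [(0.8, [0.545, 0.275, -0.005])]
scene pin_jar [(0.61, [0.677, -0.236, -0.001])]
0.9 [0.28917468 0.60995447 0.23356709] [-3.21332175e-05  2.19598811e-01  9.75590262e-01  4.38715464e-05] 0.011 0.9983004908982094
```

View pics/top0.png

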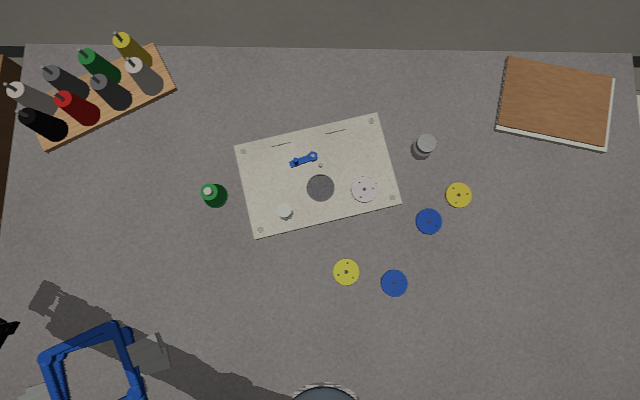

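View pics/scene0.png

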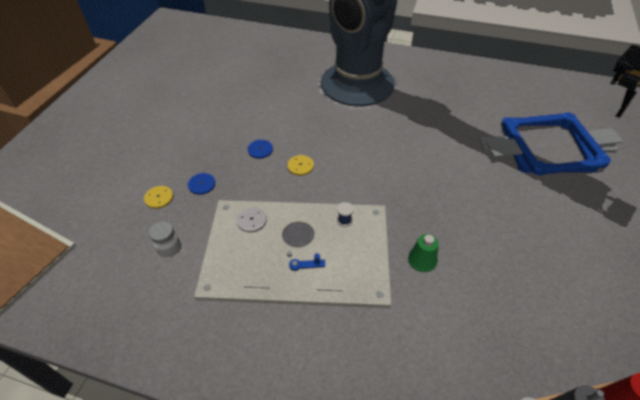

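The top view shows the board with the dark pocket at (320,188). The silver disc is on its -y side at (364,189), the stop pin is at (320,166), the keeper boss is at (295,162) with its pin at (314,156), and the spool is at (285,211). The yellow and blue discs on the table are look-alikes. Next I'll refine these positions from the pixels.

```bash
cat > h.py <<'E'
from plant import env
import cv2, numpy as np
from scipy.spatial.transform import Rotation as Ro
def ray(f,px,z):
    d=f["R"].T@np.array([(px[0]-f["cx"])/f["fx"],(px[1]-f["cy"])/f["fy"],1.0]); o=-f["R"].T@f["t"]
    return (o+d*(z-o[2])/d[2])[:2]
def proj(f,X):
    c=f["R"]@np.asarray(X)+f["t"]; return np.array([f["fx"]*c[0]/c[2]+f["cx"],f["fy"]*c[1]/c[2]+f["cy"]])
def tool():
    s=env.read_state(); w,x,y,z=s["eef_rot"]
    return np.array(s["eef_pos"]),Ro.from_quat([x,y,z,w]).as_matrix()
E
python3 - <<'E'
from h import *
f=env.grab_frame("top"); g=f["color"]; 
gray=cv2.cvtColor(g,cv2.COLOR_RGB2GRAY)
m=np.zeros_like(gray); quad=np.array([[235,146],[377,113],[402,204],[255,240]]); 
# board edge: threshold in region
roi=g[105:248,225:412].astype(int)
bm=(cv2.GaussianBlur(gray,(3,3),0)>140).astype(np.uint8); bm[:105]=0;bm[248:]=0;bm[:,:228]=0;bm[:,408:]=0
c=max(cv2.findContours(bm,cv2.RETR_EXTERNAL,cv2.CHAIN_APPROX_NONE)[0],key=cv2.contourArea)
P=np.array([ray(f,p[0],.014) for p in c],np.float32)
r=cv2.minAreaRect(P); print("board",r,cv2.boxPoints(r).round(4).tolist(), cv2.contourArea(c))
cv2.fillPoly(m,[quad],1)
pk=((gray<110)&(m>0)).astype(np.uint8); n,l,st,ce=cv2.connectedComponentsWithStats(pk)
for i in range(1,n):
    if st[i,4]>25: print("dark",st[i],ce[i],ray(f,ce[i],.014))
cv2.imwrite("pics/crop1.png",cv2.resize(g[100:250,225:415,::-1],None,fx=4,fy=4,interpolation=cv2.INTER_CUBIC))
E
```

```text
board ((0.6052023768424988, 0.02634081244468689), (0.23885148763656616, 0.3708144426345825), 14.71300220489502) [[0.4426000118255615, 0.1753000020980835], [0.5368000268936157, -0.18330000340938568], [0.767799973487854, -0.12269999831914902], [0.6736000180244446, 0.23600000143051147]] 14003.5
dark [289 152  29  16 203] [302.98522167 159.62561576] [0.64006938 0.0607704 ]
dark [307 174  27  27 574] [320.01916376 187.33972125] [0.57098296 0.01744763]
dark [281 212  12   9  37] [287.37837838 216.83783784] [0.49697297 0.09552524]
dark [329 214  32   8  34] [344.67647059 217.55882353] [ 0.49747868 -0.0435643 ]
```

View pics/crop1.png

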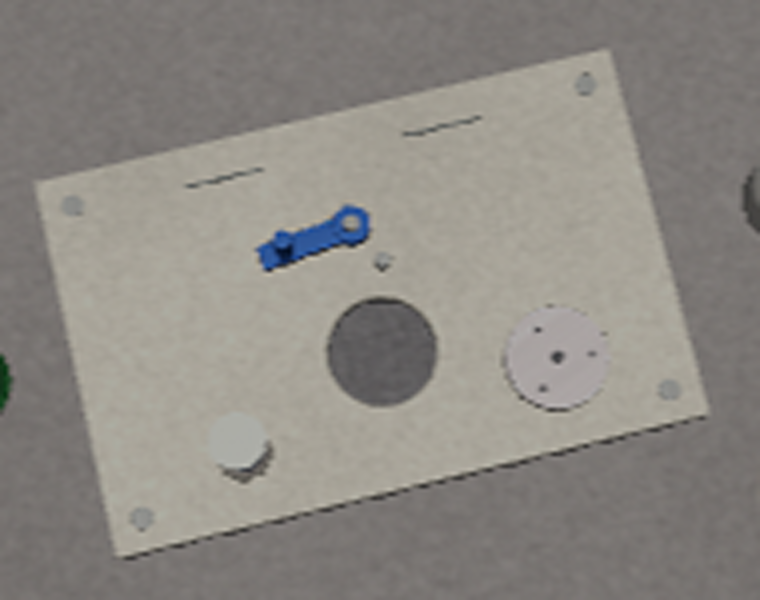

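The crop agrees with the board model: yaw is 14.7° and the pocket is at (0.571, 0.0174). The disc centre is at crop pixel (557,357), the keeper boss at (350,222) and its pin top at (284,242).

```bash
python3 - <<'E'
from h import *
f=env.grab_frame("top"); a=np.radians(14.7); B=np.array([[np.cos(a),-np.sin(a)],[np.sin(a),np.cos(a)]])
pk=np.array([.5713,.0174]); toB=lambda p:B.T@(p-pk)
fr=lambda u,v:((u+.5)/4-.5+225,(v+.5)/4-.5+100)
d=ray(f,fr(557,357),.022); print("disc",d,toB(d),np.hypot(*toB(d)))
print("hole",toB(ray(f,fr(558,356),.022)))
for n,u,v,z in(("pivot",350,222,.028),("pin",284,240,.048),("spool",238,443,.056)): p=ray(f,fr(u,v),z);print(n,p,toB(p))
dirn=(pk-d)/np.linalg.norm(pk-d); th=np.arctan2(dirn[1],dirn[0]); print("push bearing",np.degrees(th))
p,R=tool(); ty=np.arctan2(R[1,1],R[0,1]); print("tool y deg",np.degrees(ty),"turn about tool z",-(th-np.pi/2-ty))
t=d-dirn*.075; print("start",t, "tool delta",R.T@(np.r_[t,.12]-p))
E
```

```text
disc [ 0.56749937 -0.08927087] [-0.03074481 -0.10221485] 0.10673855693276026
hole [-0.03029229 -0.10296279]
pivot [0.64817506 0.03804655] [0.07959799 0.00046309]
pin [0.63111814 0.0768685 ] [0.07295076 0.04234263]
spool [0.50763375 0.10011022] [-0.04059394  0.09615874]
push bearing 87.95944359065739
tool y deg 64.6313776265685 turn about tool z 1.1636447675991202
start [ 0.56482885 -0.16422331] tool delta [-0.58076292 -0.58144024  0.11349306]
```

The rows are not in the units I measure in: turns go in shares of pi rad. I convert before sending: 1.15 rad / 3.1416 = 0.3661.

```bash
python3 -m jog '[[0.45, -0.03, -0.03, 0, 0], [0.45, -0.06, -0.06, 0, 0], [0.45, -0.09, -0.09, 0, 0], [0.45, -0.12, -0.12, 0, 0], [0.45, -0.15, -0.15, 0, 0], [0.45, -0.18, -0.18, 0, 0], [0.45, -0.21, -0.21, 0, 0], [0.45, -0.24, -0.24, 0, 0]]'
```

```text
refused: ROWS must be rows with the three-number parts in brackets of their own. Nothing was moved.
```

The error is about the shape of the input: rows with the three-number parts in brackets of their own. Fixing that and sending the same move.

```bash
python3 -m jog '[[0.45, [-0.03, -0.03, 0], 0], [0.45, [-0.06, -0.06, 0], 0], [0.45, [-0.09, -0.09, 0], 0], [0.45, [-0.12, -0.12, 0], 0], [0.45, [-0.15, -0.15, 0], 0], [0.45, [-0.18, -0.18, 0], 0], [0.45, [-0.21, -0.21, 0], 0], [0.45, [-0.24, -0.24, 0], 0]]'; python3 -m jog '[[0.45, [-0.04, -0.04, 0], 0], [0.45, [-0.08, -0.08, 0], 0], [0.45, [-0.12, -0.12, 0], 0], [0.45, [-0.16, -0.16, 0], 0], [0.45, [-0.2, -0.2, 0], 0], [0.45, [-0.24, -0.24, 0], 0], [0.45, [-0.29, -0.29, 0], 0], [0.45, [-0.34, -0.34, 0], 0]]'; python3 -m jog '[[0.45, [0, 0, 0], 0.0446], [0.45, [0, 0, 0], 0.0891], [0.45, [0, 0, 0], 0.1337], [0.45, [0, 0, 0], 0.1783], [0.45, [0, 0, 0.03], 0.2228], [0.45, [0, 0, 0.06], 0.2706], [0.45, [0, 0, 0.08], 0.3183], [0.45, [0, 0, 0.11], 0.3661]]'
cat > go.py <<'E'
from h import *
import sys
# target x y z and tool-y bearing (deg) -> jog increments
x,y,z,b=map(float,sys.argv[1:]); p,R=tool(); ty=np.arctan2(R[1,1],R[0,1])
print("pos",p.round(4),"delta",(R.T@(np.array([x,y,z])-p)).round(4),"turn",round(-((np.radians(b)-ty+np.pi)%(2*np.pi)-np.pi),4),"force",np.round(env.read_state()["force"],1))
E
python3 go.py 0.5648 -0.1642 0.05 -2.04
```

```text
time_s: 1.8
eef_pos: [0.4036, 0.2886, 0.2339]
eef_rot: [0.0, 0.22, 0.976, 0.0]
force: [0.3, 0.4, 0.1]
gripper_width: 0.466
grip_force: 0.0
time_s: 2.6
eef_pos: [0.5381, -0.0884, 0.234]
eef_rot: [0.0, 0.219, 0.976, 0.0]
force: [1.1, 0.2, -0.3]
gripper_width: 0.451
grip_force: 0.0
time_s: 3.4
eef_pos: [0.5386, -0.0865, 0.1236]
eef_rot: [0.001, 0.717, 0.697, 0.001]
force: [0.1, 0.6, 0.2]
gripper_width: 0.453
grip_force: 0.0
pos [ 0.5386 -0.0865  0.1236] delta [-0.0769  0.0282  0.0737] turn 0.0077 force [0.1 0.6 0.2]
```

Scaled: 0.008 rad / 3.1416 = 0.0025.

```bash
python3 -m jog '[[0.45, [-0.04, 0.014, 0], 0], [0.45, [-0.077, 0.028, 0], 0.0025], [0.45, [-0.077, 0.028, 0.04], 0.0025], [0.45, [-0.077, 0.028, 0.075], 0.0025], [0.45, [-0.077, 0.028, 0.085], 0.0025], [0.45, [-0.077, 0.028, 0.094], 0.0025], [0.45, [-0.077, 0.028, 0.094], 0.0025]]'
python3 go.py 0.5648 -0.1642 0.0288 -2.04
python3 - <<'E'
from h import *
f=env.grab_frame("top");g=f["color"]
cv2.imwrite("pics/a.png",cv2.resize(g[100:250,225:425,::-1],None,fx=4,fy=4,interpolation=cv2.INTER_CUBIC))
E
```

```text
time_s: 4.1
eef_pos: [0.5641, -0.1639, 0.0295]
eef_rot: [-0.0, 0.717, 0.697, 0.0]
force: [-0.4, 0.0, -0.2]
gripper_width: 0.453
grip_force: 0.0
pos [ 0.5641 -0.1639  0.0295] delta [-0.0003  0.0008  0.0007] turn 0.006 force [-0.4  0.  -0.2]
```

View pics/a.png

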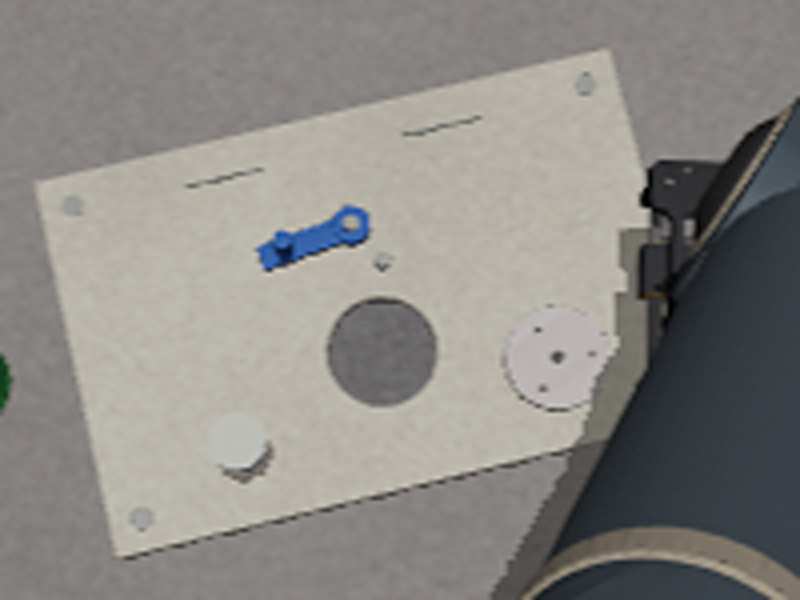

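The view shows the gripper behind the disc, clear of it, with the disc still at crop pixel (557,357). Starting the push.

Scaled: 0.006 rad / 3.1416 = 0.0019.

```bash
python3 -m jog '[[0.45, [0.02, 0.001, 0], 0.0019], [0.45, [0.035, 0.001, 0], 0.0019], [0.45, [0.043, 0.001, 0], 0.0019], [0.45, [0.051, 0.001, 0], 0.0019], [0.45, [0.059, 0.001, 0], 0.0019], [0.45, [0.067, 0.001, 0], 0.0019], [0.45, [0.075, 0.001, 0], 0.0019], [0.45, [0.083, 0.001, 0], 0.0019]]'
python3 go.py 0.5701 -0.0173 0.0288 -2.04
python3 -m jog '[[0.45, [0.006, 0, 0], 0], [0.45, [0.012, 0, 0], 0], [0.45, [0.018, 0, 0], 0], [0.45, [0.024, 0, 0], 0], [0.45, [0.03, 0, 0], 0], [0.45, [0.036, 0, 0], 0], [0.45, [0.036, 0, 0], 0]]'
python3 go.py 0.5701 -0.0173 0.0288 -2.04
python3 - <<'E'
from h import *
f=env.grab_frame("top");g=f["color"]
a=cv2.resize(g[130:230,270:400,::-1],None,fx=4,fy=4,interpolation=cv2.INTER_CUBIC)
f=env.grab_frame("scene");b=cv2.resize(f["color"][190:290,210:340,::-1],(520,400),interpolation=cv2.INTER_CUBIC)
cv2.imwrite("pics/b.png",cv2.resize(np.hstack([a,b]),(800,308)))
for c in("top","scene"): print([(round(d["score"],2),np.round(d["location"],3)) for d in env.landmark_of("disc",c)])
E
```

```text
time_s: 4.95
eef_pos: [0.5675, -0.081, 0.0296]
eef_rot: [0.0, 0.72, 0.694, -0.0]
force: [1.3, -1.6, 2.1]
gripper_width: 0.448
grip_force: 1.2
pos [ 0.5675 -0.081   0.0296] delta [0.0638 0.0003 0.0008] turn -0.0009 force [ 1.3 -1.6  2.1]
time_s: 5.65
eef_pos: [0.5686, -0.0436, 0.0293]
eef_rot: [-0.001, 0.719, 0.695, 0.0]
force: [-0.0, -1.0, -1.1]
gripper_width: 0.451
grip_force: 0.4
pos [ 0.5686 -0.0436  0.0293] delta [0.0264 0.0005 0.0006] turn 0.0012 force [-0.  -1.  -1.1]
[(0.92, array([ 0.558, -0.326,  0.   ])), (0.75, array([ 0.343, -0.161, -0.003])), (0.63, array([ 0.498, -0.256, -0.001])), (0.54, array([ 0.366, -0.048,  0.001]))]
[(0.85, array([ 0.494, -0.249, -0.001])), (0.75, array([ 0.565, -0.326, -0.001])), (0.61, array([ 0.567, -0.006,  0.013])), (0.51, array([ 0.37 , -0.046,  0.002]))]
```

View pics/b.png

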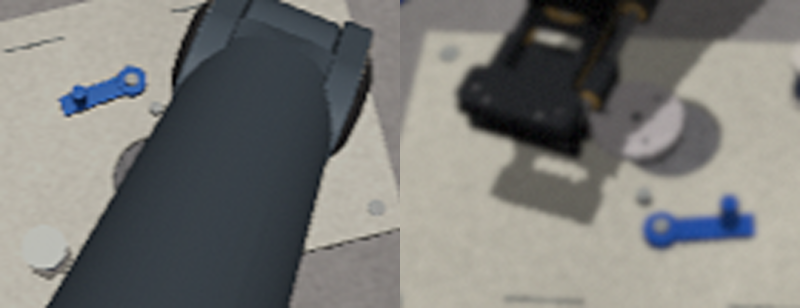

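In the right panel, the scene camera shows the disc at (640,120), ahead of the fingers and overlapping the pocket, on line. I'll continue slowly.

```bash
python3 -m jog '[[0.45, [0.004, 0, 0], 0], [0.45, [0.008, 0, 0], 0], [0.45, [0.012, 0, 0], 0], [0.45, [0.016, 0, 0], 0], [0.45, [0.02, 0, 0], 0], [0.45, [0.024, 0, 0], 0], [0.45, [0.027, 0, 0], 0], [0.45, [0.027, 0, 0], 0]]'
python3 go.py 0.5701 -0.0173 0.0288 -2.04
python3 - <<'E'
from h import *
f=env.grab_frame("scene");cv2.imwrite("pics/c.png",cv2.resize(f["color"][190:290,210:340,::-1],(780,600),interpolation=cv2.INTER_CUBIC))
print([(round(d["score"],2),np.round(d["location"],3)) for d in env.landmark_of("disc","scene")])
E
```

```text
time_s: 6.65
eef_pos: [0.5696, -0.0172, 0.0294]
eef_rot: [-0.0, 0.719, 0.695, 0.0]
force: [-1.1, -0.4, 0.3]
gripper_width: 0.453
grip_force: 0.0
pos [ 0.5696 -0.0172  0.0294] delta [-0.0001  0.0005  0.0006] turn 0.0008 force [-1.1 -0.4  0.3]
[(0.62, array([ 0.565, -0.324,  0.   ])), (0.6, array([0.571, 0.025, 0.007])), (0.47, array([ 0.374, -0.049,  0.   ])), (0.44, array([ 0.344, -0.162,  0.001]))]
```

View pics/c.png

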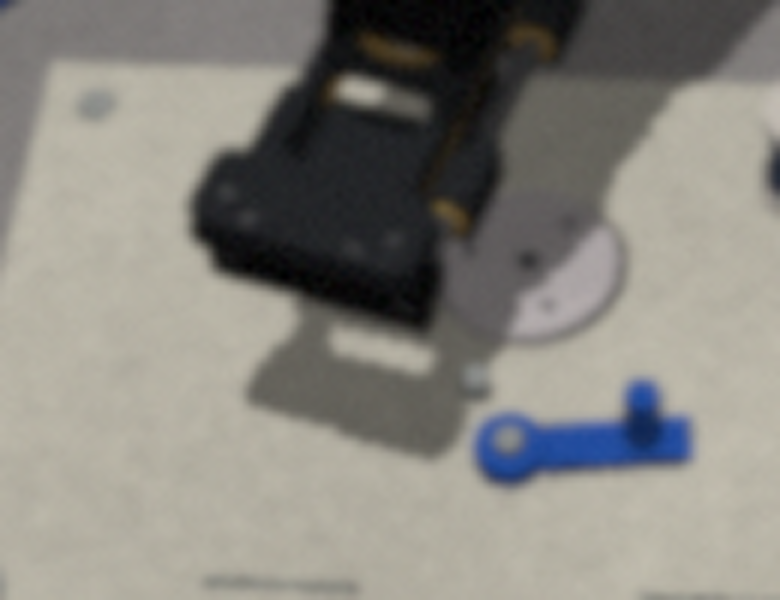

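The disc sits flush in the pocket at crop pixel (530,265), and the force is about zero. I'll retract, close the fingers and turn for the keeper.

Scaled: 0.494 rad / 3.1416 = 0.1572.

```bash
python3 -m jog '[[0.45, [-0.008, 0, 0], 0], [0.45, [-0.008, 0, -0.04], 0], [0.3, [-0.008, 0, -0.08], 0], [0, [-0.008, 0, -0.12], 0.0446], [0, [-0.008, 0, -0.12], 0.0891], [0, [-0.008, 0, -0.12], 0.1337], [0, [-0.008, 0, -0.12], 0.1572], [0, [-0.008, 0, -0.12], 0.1572]]'
python3 - <<'E'
import numpy as np
a=np.radians(14.7);B=np.array([[np.cos(a),-np.sin(a)],[np.sin(a),np.cos(a)]])
for q in((.0927,.0665),(.0422,.0159)):print(np.array([.5713,.0174])+B@q)
E
python3 go.py 0.6441 0.1052 0.04 -30.3
```

```text
time_s: 7.55
eef_pos: [0.5692, -0.027, 0.1495]
eef_rot: [0.0, 0.868, 0.497, -0.0]
force: [-0.1, -0.0, -0.2]
gripper_width: 0.037
grip_force: 0.0
[0.64409082 0.10524667]
[0.60808395 0.04348814]
pos [ 0.5692 -0.027   0.1495] delta [ 0.152  -0.0023  0.1095] turn -0.0018 force [-0.1 -0.  -0.2]
```

Over to the keeper start, descending partway, then check the disc and keeper.

```bash
python3 -m jog '[[0, [0.04, -0.002, 0], 0], [0, [0.08, -0.002, 0], 0], [0, [0.12, -0.002, 0], 0], [0, [0.152, -0.002, 0], 0], [0, [0.152, -0.002, 0.04], 0], [0, [0.152, -0.002, 0.06], 0], [0, [0.152, -0.002, 0.06], 0]]'
python3 go.py 0.6441 0.1052 0.04 -30.3
python3 - <<'E'
from h import *
L=[]
for c,(r,q) in {"top":(130,270),"scene":(190,230)}.items():
    f=env.grab_frame(c);L.append(cv2.resize(f["color"][r:r+100,q:q+130,::-1],(400,308),interpolation=cv2.INTER_CUBIC))
    print(c,[(n,round(d["score"],2),np.round(d["location"],3)) for n in("disc","keeper_pin") for d in env.landmark_of(n,c) if .5<d["location"][0]<.7 and abs(d["location"][1])<.15])
cv2.imwrite("pics/d.png",np.hstack(L))
E
```

```text
time_s: 8.25
eef_pos: [0.642, 0.1054, 0.0861]
eef_rot: [-0.001, 0.867, 0.498, -0.003]
force: [-0.1, 0.9, -0.6]
gripper_width: 0.009
grip_force: 0.0
pos [0.642  0.1054 0.0861] delta [0.0011 0.0022 0.0461] turn 0.0001 force [-0.1  0.9 -0.6]
top [('disc', 0.81, array([0.572, 0.016, 0.003])), ('keeper_pin', 0.72, array([0.637, 0.072, 0.05 ]))]
scene [('disc', 0.74, array([0.566, 0.022, 0.007])), ('keeper_pin', 0.54, array([0.635, 0.081, 0.05 ]))]
```

View pics/d.png

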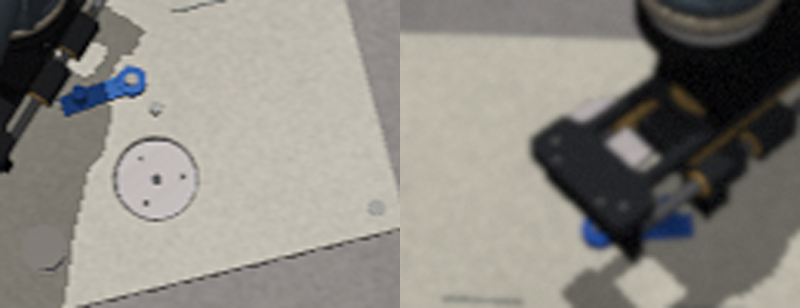

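The left panel shows the disc seated in the pocket at (155,178) with an even gap ring. The keeper is unmoved. I'll descend and push along tool -x.

```bash
python3 -m jog '[[0, [0.001, 0.002, 0.025], 0], [0, [0.001, 0.002, 0.046], 0], [0, [0.001, 0.002, 0.046], 0], [0, [-0.008, 0.002, 0.046], 0], [0, [-0.016, 0.002, 0.046], 0], [0, [-0.024, 0.002, 0.046], 0], [0, [-0.032, 0.002, 0.046], 0]]'
python3 go.py 0.6081 0.0435 0.04 -30.3
python3 -m jog '[[0, [-0.007, 0, 0], 0], [0, [-0.014, 0, 0], 0], [0, [-0.021, 0, 0], 0], [0, [-0.028, 0, 0], 0], [0, [-0.034, 0, 0], 0], [0, [-0.037, 0, 0], 0], [0, [-0.037, 0, 0], 0]]'
python3 go.py 0.6081 0.0435 0.04 -30.3
```

```text
time_s: 9.25
eef_pos: [0.6283, 0.0802, 0.0443]
eef_rot: [-0.003, 0.867, 0.498, 0.0]
force: [-4.9, 7.6, 2.8]
gripper_width: 0.003
grip_force: 3.7
pos [0.6283 0.0802 0.0443] delta [-0.0419  0.0011  0.0042] turn -0.0003 force [-4.9  7.6  2.8]
time_s: 9.95
eef_pos: [0.612, 0.0444, 0.0439]
eef_rot: [0.001, 0.868, 0.497, 0.001]
force: [2.4, -0.1, -0.3]
gripper_width: 0.0
grip_force: 0.8
pos [0.612  0.0444 0.0439] delta [-0.0028 -0.0029  0.0039] turn -0.0019 force [ 2.4 -0.1 -0.3]
```

```bash
python3 -m jog '[[0, [-0.002, -0.001, 0], 0], [0, [-0.003, -0.002, 0], 0], [0, [-0.004, -0.003, 0], 0], [0, [-0.004, -0.003, 0], 0]]'
python3 go.py 0.6081 0.0435 0.04 -30.3
python3 - <<'E'
from h import *
L=[]
for c,(r,q) in {"top":(130,270),"scene":(190,230)}.items():
    f=env.grab_frame(c);L.append(cv2.resize(f["color"][r:r+100,q:q+130,::-1],(400,308),interpolation=cv2.INTER_CUBIC))
    print(c,[(n,round(d["score"],2),np.round(d["location"],3)) for n in("disc","keeper_pin") for d in env.landmark_of(n,c) if .5<d["location"][0]<.7 and abs(d["location"][1])<.15])
cv2.imwrite("pics/e.png",np.hstack(L))
E
```

```text
time_s: 10.35
eef_pos: [0.6114, 0.0444, 0.0443]
eef_rot: [0.003, 0.867, 0.498, 0.004]
force: [10.6, 1.1, -5.6]
gripper_width: 0.008
grip_force: 5.0
pos [0.6114 0.0444 0.0443] delta [-0.0024 -0.0024  0.0042] turn 0.0002 force [10.6  1.1 -5.6]
top [('disc', 0.77, array([0.573, 0.016, 0.003]))]
scene [('disc', 0.42, array([0.568, 0.022, 0.008])), ('keeper_pin', 0.62, array([0.606, 0.034, 0.052]))]
```

View pics/e.png

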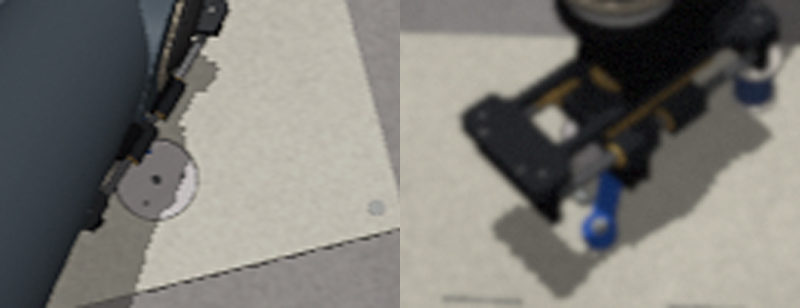

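The scene view shows the keeper boss at (600,228) with the arm pointing over the disc, close to the stop. I'll back off, lift and check the angle.

```bash
python3 -m jog '[[0, [0.01, 0, 0], 0], [0, [0.025, 0, 0], 0], [0, [0.025, 0, -0.05], 0], [0, [0.06, 0.04, -0.1], 0], [0, [0.1, 0.08, -0.12], 0], [0, [0.12, 0.12, -0.12], 0], [0, [0.12, 0.12, -0.12], 0]]'
python3 go.py 0.6081 0.0435 0.04 -30.3
python3 - <<'E'
from h import *
f=env.grab_frame("top");g=f["color"];h=cv2.cvtColor(g,cv2.COLOR_RGB2HSV)
cv2.imwrite("pics/f.png",cv2.resize(g[130:230,270:400,::-1],(780,600),interpolation=cv2.INTER_CUBIC))
for c in("top","scene"):
    if c=="scene":env.grab_frame(c)
    print(c,[(n,round(d["score"],2),np.round(d["location"],3)) for n in("disc","keeper_pin","spool") for d in env.landmark_of(n,c) if .45<d["location"][0]<.7 and abs(d["location"][1])<.15])
E
```

```text
time_s: 11.35
eef_pos: [0.7738, 0.089, 0.1644]
eef_rot: [0.0, 0.867, 0.499, 0.001]
force: [1.1, -0.3, -0.8]
gripper_width: 0.008
grip_force: 0.0
pos [0.7738 0.089  0.1644] delta [-0.1228 -0.1205  0.124 ] turn 0.0021 force [ 1.1 -0.3 -0.8]
top [('disc', 0.87, array([0.573, 0.015, 0.006])), ('keeper_pin', 0.66, array([0.607, 0.029, 0.047])), ('spool', 0.73, array([0.508, 0.097, 0.017]))]
scene [('spool', 0.62, array([0.508, 0.1  , 0.015]))]
```

View pics/f.png

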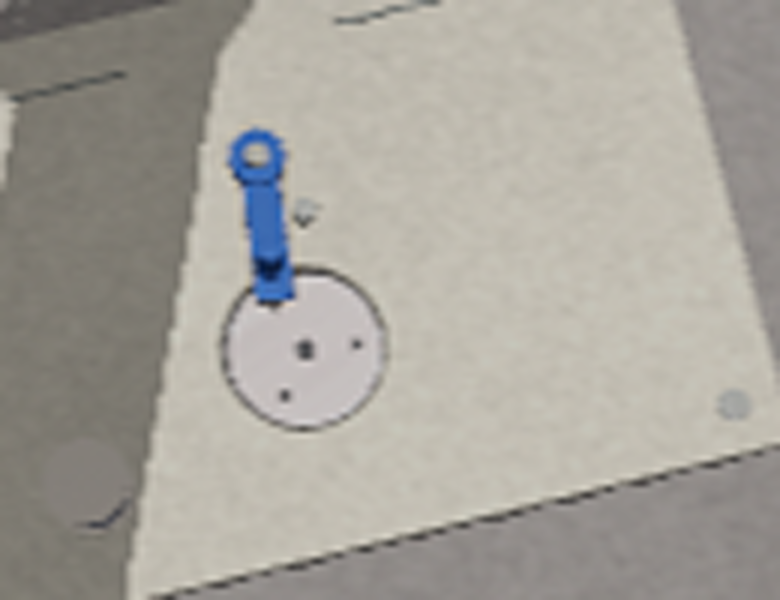

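The keeper is about 8° short of the stop: a gap is visible at (292,215) between the arm and the stop pin. The disc is seated. I'll make a final square push along the board's -y.

Scaled: -0.785 rad / 3.1416 = -0.2499.

```bash
python3 -m jog '[[0, [0, 0, 0], -0.0446], [0, [0, 0, 0], -0.0891], [0, [0, 0, 0], -0.1337], [0, [0, 0, 0], -0.1783], [0, [0, 0, 0], -0.2228], [0, [0, 0, 0], -0.2499], [0, [0, 0, 0], -0.2499]]'
python3 - <<'E'
import numpy as np
a=np.radians(14.7);B=np.array([[np.cos(a),-np.sin(a)],[np.sin(a),np.cos(a)]])
for q in((.036,.038),(.036,.014)):print(np.array([.5713,.0174])+B@q)
E
python3 go.py 0.5965 0.0633 0.042 14.7
```

```text
time_s: 12.45
eef_pos: [0.7701, 0.0863, 0.1639]
eef_rot: [-0.0, 0.612, 0.791, 0.0]
force: [1.1, 0.3, -0.5]
gripper_width: 0.009
grip_force: 0.0
[0.59647884 0.06329146]
[0.60256903 0.04007703]
pos [0.7701 0.0863 0.1639] delta [ 0.0213 -0.1738  0.1219] turn -0.002 force [ 1.1  0.3 -0.5]
```

```bash
python3 -m jog '[[0, [0.01, -0.045, 0], 0], [0, [0.021, -0.09, 0], 0], [0, [0.021, -0.13, 0], 0], [0, [0.021, -0.174, 0], 0], [0, [0.021, -0.174, 0.03], 0], [0, [0.021, -0.174, 0.06], 0], [0, [0.021, -0.174, 0.06], 0]]'
python3 go.py 0.5965 0.0633 0.04 14.7
```

```text
time_s: 13.15
eef_pos: [0.5936, 0.0629, 0.1006]
eef_rot: [-0.003, 0.612, 0.791, -0.003]
force: [0.4, 0.7, -0.5]
gripper_width: 0.007
grip_force: 0.0
pos [0.5936 0.0629 0.1006] delta [-0.0004  0.0033  0.0606] turn -0.003 force [ 0.4  0.7 -0.5]
```

```bash
python3 -m jog '[[0, [0, 0.002, 0.03], 0], [0, [0, 0.003, 0.06], 0], [0, [0, 0.003, 0.06], 0], [0, [-0.006, 0.003, 0.06], 0], [0, [-0.012, 0.003, 0.06], 0], [0, [-0.018, 0.003, 0.06], 0], [0, [-0.023, 0.003, 0.06], 0], [0, [-0.025, 0.003, 0.06], 0]]'
python3 go.py 0.6026 0.0401 0.04 14.7
```

```text
time_s: 13.95
eef_pos: [0.6064, 0.0419, 0.0448]
eef_rot: [-0.002, 0.611, 0.791, 0.002]
force: [-3.7, 8.1, 5.8]
gripper_width: 0.007
grip_force: 4.3
pos [0.6064 0.0419 0.0448] delta [-0.0008 -0.0042  0.0048] turn -0.0014 force [-3.7  8.1  5.8]
```

```bash
python3 -m jog '[[0, [-0.002, 0, 0], 0], [0, [-0.003, 0, 0], 0], [0, [-0.003, 0, 0], 0]]'; python3 go.py 0.6026 0.0401 0.04 14.7
python3 -m jog '[[0, [0.02, 0, 0], 0], [0, [0.03, 0, -0.03], 0], [0, [0.03, 0, -0.08], 0], [0, [0.06, 0.04, -0.12], 0], [0, [0.08, 0.08, -0.12], 0], [0, [0.08, 0.12, -0.12], 0], [0, [0.08, 0.16, -0.12], 0], [0, [0.08, 0.16, -0.12], 0]]'
python3 - <<'E'
from h import *
f=env.grab_frame("top");g=f["color"]
cv2.imwrite("pics/g.png",cv2.resize(g[130:230,270:400,::-1],(780,600),interpolation=cv2.INTER_CUBIC))
for n in("disc","keeper_pin","spool","cone","pin_jar"): print(n,[np.round(d["location"],3).tolist() for d in env.landmark_of(n,"top")])
E
```

```text
time_s: 14.25
eef_pos: [0.6064, 0.0417, 0.0448]
eef_rot: [-0.003, 0.611, 0.792, 0.002]
force: [-4.7, 9.5, 8.0]
gripper_width: -0.0
grip_force: 5.3
pos [0.6064 0.0417 0.0448] delta [-0.0006 -0.0041  0.0048] turn 0.0008 force [-4.7  9.5  8. ]
time_s: 15.05
eef_pos: [0.7456, 0.1557, 0.1629]
eef_rot: [0.002, 0.611, 0.792, 0.001]
force: [-0.0, 0.6, -0.6]
gripper_width: 0.008
grip_force: 0.0
disc [[0.346, -0.163, -0.004], [0.494, -0.256, -0.0], [0.558, -0.327, -0.0], [0.366, -0.049, 0.001], [0.57, 0.015, 0.006]]
keeper_pin [[0.61, 0.023, 0.046]]
spool [[0.511, 0.098, 0.017]]
cone []
pin_jar [[0.677, -0.237, -0.001]]
```

View pics/g.png

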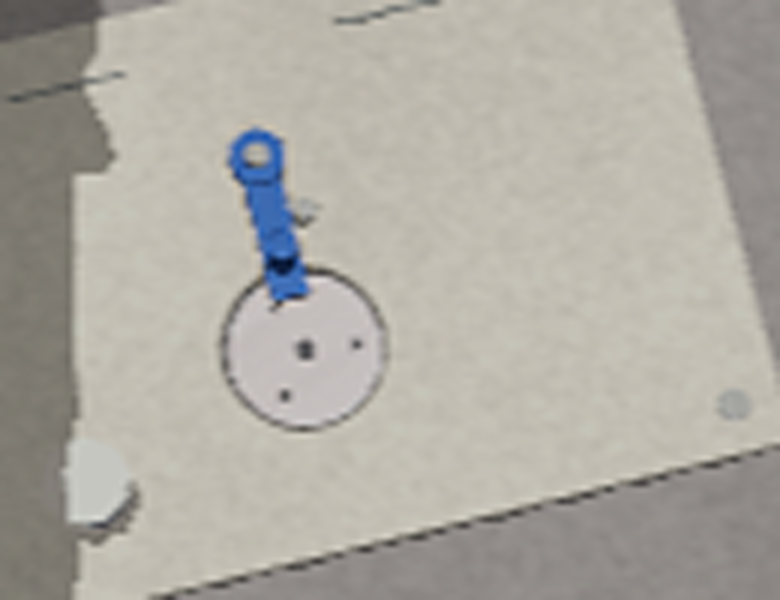

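The keeper arm now touches the stop pin at (292,212) and points along the board's -x over the disc's edge at (288,290). The disc is seated and the robot is clear, so I'm handing in.

```bash
python3 -c "
from plant import env
print(env.sign_off())"
```

```text
the job is handed in; nothing more can be done
None
```

I handed the job in at about 15 s of the 54 s limit: the last picture shows the disc flat in the pocket and the keeper against its stop over the disc's edge, with the spool and pin jar where they were; the cone wasn't detected in that last picture, but no move went near it.

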